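# Set up the solar trainer for the next measurement

## Task

Set the solar trainer up for the next measurement: put the orange load module upright into the empty bay of the open drawer and push the drawer fully home until it seats, and turn the turntable, which has an upright black crank knob, until it rests in the index position where the solar panel faces the yellow lamp. Do not press on the glass panel, and leave the other load modules, the hand meter and the jar where they are.

Things in the scene. Friction and masses are not known exactly. Their poses are not given: they have to be found in the camera images.
- trainer: The solar trainer, a fixed blue case 280 x 270 mm with a grey deck 85 mm above the bench. Origin on the bench below the turntable's axis; the case reaches x -125 to +155 mm and y -135 to +135 mm in its own frame. The drawer opens out of its +y side. It stands somewhere else and turned by up to 0.2 rad in each start.
- turntable (a joint): Angle of the turntable in rad, counter-clockwise from above, between stops at -1.19 and 1.19; at 0 the panel faces the trainer's +x. Spring detents hold it at -1.047, -0.349, 0.349 and 1.047 (-60, -20, 20, 60 degrees; black ticks on the deck). It takes about 3 to 4 N at the knob to leave a detent; let go within about 0.2 rad of one and it pulls itself in. It starts in or near the one at -0.349.
- front (a point): Centre of the turntable's top face, on its vertical axis, 100 mm above the bench. The disc has radius 105 mm and is 15 mm thick. This frame turns with the disc: +x is the way the panel faces (a red line on the disc's rim).
- knob (a point): Point half-way up the upright black crank knob, a fixed cylinder 18 mm across and 60 mm tall that stands on the disc 85 mm from the axis, on the side opposite to where the panel faces; its top is 160 mm above the bench.
- panel: Solar panel, blue glass 100 mm wide and 85 mm long, fixed on the turntable and leaning back 45 degrees. Origin on the disc's top face at the axis, +x the way it faces; the panel reaches x -18 to +47 mm, y -50 to +50 mm, and up to 75 mm above the disc. Not to be pressed on.
- lamp: Lamp with a yellow head, 110 mm tall and 34 mm across, fixed on the deck 135 mm from the turntable's axis at one of three index directions (-60, 20 or 60 degrees from the trainer's +x). Origin at the centre of its foot, on the deck. Two black posts of the same shape stand in the other two places.
- drawer (a joint): How far the drawer stands open, in m, along the trainer's +y: 0 is home, 0.13 fully out. It takes about 2 to 6 N to push; it resists most about half-way, then an over-centre catch draws it home over the last 25 mm or so and holds it there.
- ledge (a point): Centre of the outer face of the black ledge on the drawer's front, 52 mm above the bench. The ledge is solid, 70 mm wide, 14 mm high and stands 25 mm out from the blue drawer front (140 mm wide, top 70 mm above the bench). Axes as the trainer's: +y points out of the drawer.
- bay (a point): Centre of the floor of the empty bay, 13 mm above the bench, in the front part of the drawer. The bay measures 64 mm in x and 68 mm in y (its own frame, axes as the trainer's), open above; low walls rise 22 mm from its floor, the drawer front 57 mm. Next to it, 68 mm away on the +x side, is a bay with a fixed dark grey module like the loose ones. The space under the deck is 60 mm high above the bay's floor.
- load_mid (a point): Centre (half-way up, 26 mm above its underside) of the orange load module: a block 50 (x) x 40 (y) x 22 mm high with an upright grip fin on top, 40 mm long (x), 12 mm thick (y) and 30 mm high, so 52 mm high in all; about 0.12 kg. z points up.
- green_mid (a point): Centre of the green load module, same shape, loose. Leave alone.
- blue_mid (a point): Centre of the blue load module, same shape, loose. Leave alone.
- meter: Yellow hand meter lying on the bench, 75 (x) x 135 (y) x 32 mm, origin under its centre. Leave alone.
- jar: Blue jar with a white cap standing on the bench, 56 mm across, 85 mm tall, origin under its centre. Leave alone.
Mind the look-alikes: they are no part of the job. There is more than one size of the part that bears load_mid; the job needs the middle-sized.

How it is judged:
At the end, for the whole second after the job is handed in: The panel faces the yellow lamp (the lamp's foot within 10 mm of the turntable's forward line, about 4 degrees) with the turntable at rest, the drawer is within 4 mm of home, and the orange load module stands upright (within 0.15 rad) on the floor of the drawer's empty bay (y of lamp in the frame of front between -0.01 and 0.01 m and x of lamp in the frame of front above 0.1 m and velocity of joint turntable between -0.03 and 0.03 rad/s and value of joint drawer below 0.004 m and x of load_mid in the frame of bay between -0.022 and 0.022 m and y of load_mid in the frame of bay between -0.022 and 0.022 m and z of load_mid in the frame of bay between 0.02 and 0.033 m and angle between load_mid's own z axis and vertical below 0.15 rad); the robot touches nothing.
It fails at once if the green load module is moved by more than 30 mm (distance of green_mid from where it was at the start of the episode above 0.03 m).
It fails at once if the blue load module is moved by more than 30 mm (distance of blue_mid from where it was at the start of the episode above 0.03 m).
It fails at once if the hand meter is moved by more than 30 mm (distance of meter from where it was at the start of the episode above 0.03 m).
It fails at once if the jar is moved by more than 30 mm (distance of jar from where it was at the start of the episode above 0.03 m).
It fails at once if the robot presses on the solar panel with more than 1 N (contact force between panel and the fingers above 1 N or contact force between panel and the arm above 1 N).
It also fails if it takes over 72 s, if anything falls off the work surface, if the arm or the gripper's body presses on something with over 40 N, if the wrist force passes 120 N, or if a joint passes its speed limit or range.

## Robot

A 6-joint arm with a two-finger parallel gripper is mounted at the origin on the work surface. World frame = base frame: x ahead of the robot, y to its left, z up, the work surface at z = 0. Lengths are in m, angles in rad, forces in N, time in s.
With the tool pointing down it reaches from about 0.35 to 0.975 m from the base axis. Payload 4.9 kg.
Tool frame: the origin (TCP) lies on the front face of the gripper's body, between the roots of the fingers; the fingertips stand 73 mm ahead of it and the grasp point (between the pads) lies robot.tcp_to_grasp ahead of it (robot.tcp_to_grasp is the distance from the TCP to the grasp point, in m); x points along the fingers, y is the direction in which the jaws open and shut, and the axes are right-handed (so a half turn about x gives the same grasp; the last joint's range is limited). The gripper opens to 85 mm and grips with 20 to 120 N. Pads are 22 mm wide; open, the fingers measure 114 mm over their backs; the gripper's body (76 mm by 85 mm) begins 54 mm behind the grasp point. The pads swing forward as they close: fully open they stand 13 mm farther back than shut.
Start: joints at [-1.395, 0.053, 1.613, -0, 1.476, -0.119], TCP at [0.182, -0.598, 0.304] pointing down, gripper open.
Joint ranges: [-3.01, 3.01], [-1.01, 2.22], [0.06, 2.58], [-1.02, 4.17], [0.09, 2.62], [-3.14, 3.14]. Speed limits (rad/s): [2.57, 2.57, 3.14, 3.14, 3.14, 3.14].

## Interface

Orientations are given as a unit quaternion [w, x, y, z].
In Python, from workcell import robot, vision gives the robot as it stands. The module is installed in compiled form; this text tells all that it offers.
- The arm moves only by the tool arm_command, never from a script. Its argument "targets" is a list of rows, each a list of 3 entries, a list of its own where there are three numbers: the turn, a rotation vector about the tool's x, y, z in degrees, then the shift along the tool's x, y, z in mm, then the opening, from 0 (shut) to 1 (fully open). A call has 1 to 10 rows; each row shifts and turns the pose as measured when the row begins, along the tool's axes as they then stand; what a row does not reach is not made up. A row lasts 1/12 s, in which the tool goes at most 41.7 mm and 7.16 degrees, less where a joint would pass 70% of its speed; a pose out of reach is approached as far as the arm can. A call is refused whole if a number of a shift passes 41.7 or a number of a turn 7.16, either way. A call with a gripper value outside its range is refused whole. The fingers move at their own pace and stop on an object; "force" is the grip in N (left out, the last holds). Time passes only in rows, so rows that do not move let the fingers close. It gives the time, the measured TCP pose, the force and the opening at its end, in the units of the state.
- robot.observe(): the state, without advancing time (a new reading comes with each control period).
- vision.get_image(name): name is "scene" or "top" or "wrist"; returns a dict with "image" (400x640x3 uint8, red, green, blue), "vfov" (degrees; the focal length in pixels is half the picture's height over the tangent of half this angle, whatever the lens; pixels are square), "cx", "cy" (the principal point, pixels), "cam_to_world" (4x4, takes a point from camera to world coordinates). Camera axes: x right, y down, z forward; pixel columns grow to the right and rows downward; lengths in m; the calibration is good to about 2 mm. A picture is of the moment at which its call begins. There is no depth.
- robot.hand_in(): hands the job in, once; it reports no verdict.
The state is a dict: "t": time; "joints": joint angles; "joint_vel": joint speeds; "tau": joint torques, N m; "ee_pos": TCP position; "orientation": TCP orientation; "contact_force": force on the tool from outside, world axes, zero at the start; "torque": the same for the moment, N m; "grip_width": finger opening in m.
Only numpy, scipy, OpenCV 4.12 (cv2) and the standard library are available. Lean on these libraries where they do the work, as an engineer would, in place of code of your own. Each camera call takes 0.05 s, during which the arm holds its last target. There are 200 camera calls.

## Working session

There is one attempt and no reset: what is moved stays moved. The work goes in short steps, Python scripts to look and compute and a tool call to move; the robot and the scene stay as the last step left them, time stands still between calls to the robot, and variables do not carry over. Pictures are saved under pics/ and viewed, about 8 in all and at most 12, crops included, and the job is handed in when it is done.

Besides the shell and the picture viewer there is one more tool, called after "Emit:" by a JSON object that holds its "op" and its "data", one argument or row to a line. arm_command: Moves the arm, as the interface text tells. Its arguments: {"type":"object","properties":{"targets":{"type":"array","items":{"type":"array"}},"force":{"type":"number"}},"required":["targets"]}

```bash
mkdir -p pics; cat > h.py <<'E'
import numpy as np, cv2
from workcell import robot, vision
def get(n):
    d=vision.get_image(n); d["image"]=np.array(d["image"]); np.save(f"pics/{n}.npy",d,allow_pickle=True); return d
def save(im,fn,s=1.0):
    cv2.imwrite(fn,cv2.cvtColor(cv2.resize(im,None,fx=s,fy=s),cv2.COLOR_RGB2BGR))
def f(d): return d["image"].shape[0]/2/np.tan(np.radians(d["vfov"])/2)
def ray(d,u,v):
    T=np.array(d["cam_to_world"]); r=T[:3,:3]@np.array([(u-d["cx"])/f(d),(v-d["cy"])/f(d),1]); return T[:3,3],r
def onz(d,u,v,z):
    o,r=ray(d,u,v); return o+r*(z-o[2])/r[2]
def proj(d,p):
    T=np.array(d["cam_to_world"]); c=T[:3,:3].T@(np.array(p)-T[:3,3]); return c[:2]/c[2]*f(d)+[d["cx"],d["cy"]]
E
python3 - <<'E'
from h import *
for n in ("top","scene"):
    d=get(n); save(d["image"],f"pics/{n}1.png",1.25); print(n,d["vfov"],d["cx"],d["cy"],np.round(d["cam_to_world"],3).tolist())
s=robot.observe(); print(robot.tcp_to_grasp,s)
E
```

```text
top 52.25041351344824 325.09903146396977 203.07847840162827 [[-0.016, -0.994, 0.105, 0.445], [-1.0, 0.016, -0.009, -0.111], [0.007, -0.105, -0.994, 1.091], [0.0, 0.0, 0.0, 1.0]]
scene 54.3821032198927 318.28427940670565 200.13806396524782 [[-0.855, 0.374, -0.359, 0.917], [0.518, 0.624, -0.585, 0.468], [0.005, -0.686, -0.727, 0.852], [0.0, 0.0, 0.0, 1.0]]
0.0539 {'t': 0.1, 'joints': array([-1.39502410e+00,  5.33019799e-02,  1.61417771e+00, -4.93332797e-07,
        1.47599477e+00, -1.18957679e-01]), 'joint_vel': array([ 1.63932714e-04, -1.26267788e-03, -3.30918561e-03,  1.38425406e-03,
       -5.59304853e-05,  1.83593178e-04]), 'tau': array([ 1.48183412e-04, -3.94906926e+01, -3.71361959e+01, -1.28152055e-04,
        3.91023204e-03,  5.13484721e-06]), 'ee_pos': array([ 0.1814998 , -0.59761082,  0.30276636]), 'orientation': array([-0.10316094, -0.69942337, -0.10449103,  0.69946151]), 'contact_force': array([-0.00174584, -0.56156307, -0.6468214 ]), 'torque': array([-0.01596726,  0.03145562,  0.05035701]), 'grip_width': 0.08567422295301654}
```

View pics/top1.png

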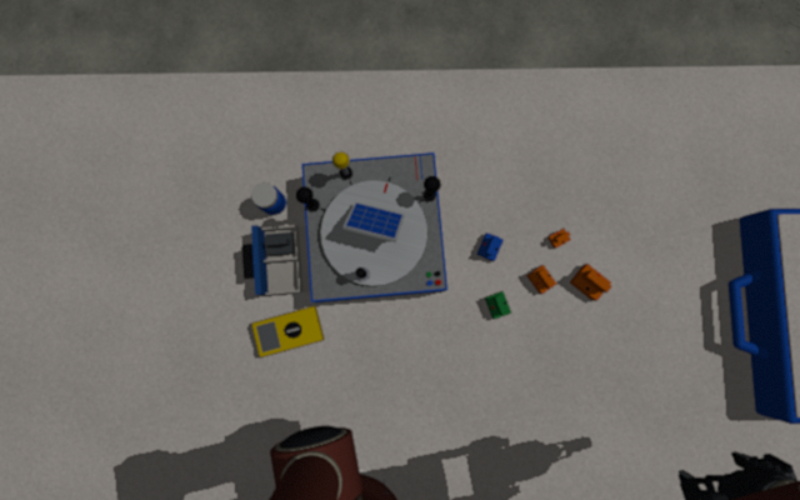

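View pics/scene1.png

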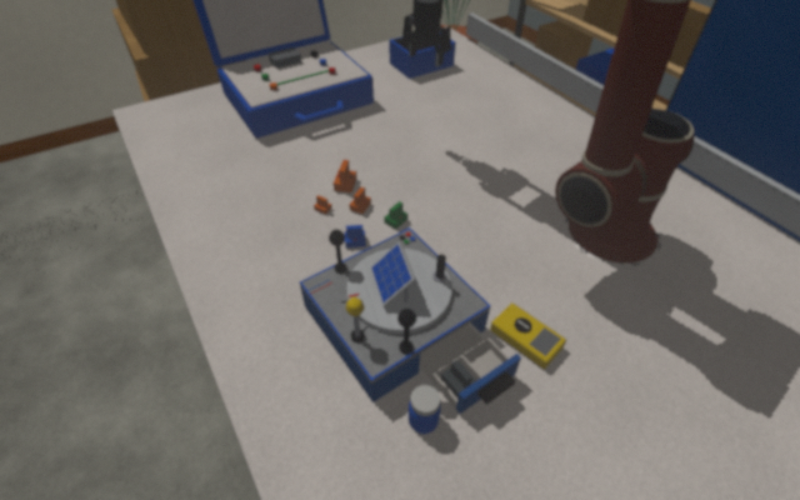

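The top view (800 px wide) shows:
- the trainer, with its turntable axis near (374,232)
- the yellow lamp at (341,159), its foot at about (346,173), so the +20° place
- the knob at (361,272)
- the drawer, open to the left, with its front at (259,260)

Three orange modules could be the one meant: small (558,238), middle (541,280) and large (592,282). The middle one fits the job and matches the green and blue modules in size. I'll confirm that in a crop.

```bash
python3 - <<'E'
from h import *
d=np.load("pics/top.npy",allow_pickle=True).item(); im=d["image"]
a=cv2.resize(im[110:295,185:365],None,fx=3.2,fy=3.2,interpolation=cv2.INTER_CUBIC); b=cv2.resize(im[170:270,370:500],None,fx=1.5*3.2*.0+3,fy=3,interpolation=cv2.INTER_CUBIC)[:, :224*2]
W=np.zeros((592,790,3),np.uint8); W[:a.shape[0],:a.shape[1]]=a[:592]; 
save(W[:, :576],"pics/c1.png"); 
save(cv2.resize(im[175:265,375:495],None,fx=5,fy=5,interpolation=cv2.INTER_CUBIC),"pics/c2.png")
h=cv2.cvtColor(im,cv2.COLOR_RGB2HSV)
def comps(nm,lo,hi,z,amin=25):
    m=cv2.inRange(h,lo,hi); n,l,s,c=cv2.connectedComponentsWithStats(m)
    for i in range(1,n):
        if s[i,4]>=amin:
            cnt=cv2.findContours((l==i).astype(np.uint8),0,1)[0][0]; r=cv2.minAreaRect(cnt)
            print(nm,s[i,4],np.round(c[i],1),np.round(onz(d,*c[i],z),3),np.round(r[1],1),round(r[2]))
comps("orange",(3,150,60),(16,255,255),.026); comps("green",(45,100,30),(85,255,255),.026)
comps("yellow",(20,120,60),(33,255,255),.03); comps("blue",(105,130,30),(125,255,255),.07)
g=cv2.cvtColor(im,cv2.COLOR_RGB2GRAY)
m=cv2.inRange(h[110:295,185:365],(0,0,120),(179,40,255)) ; print(g[185,297],g[240,280],g[240,250],im[228,262],im[145,310])
E
```

```text
orange 146 [447.4 190. ] [ 0.587 -0.443  0.026] [10.3 15.2] 63
orange 203 [434.1 222.7] [ 0.501 -0.404  0.026] [18.6 14.1] 56
orange 217 [476.7 222. ] [ 0.501 -0.516  0.026] [26.7  8.6] 39
orange 114 [470.6 230.8] [ 0.478 -0.499  0.026] [23.3  8.3] 34
orange 152 [267.1 362.5] [0.155 0.033 0.026] [29.7 17.2] 42
orange 45 [275.3 394.1] [0.079 0.013 0.026] [13.  6.] 90
green 253 [398.1 243.8] [ 0.448 -0.308  0.026] [17.9 14.6] 69
yellow 130 [272.6 127.9] [0.761 0.017 0.03 ] [12. 11.] 90
yellow 1089 [233.3 263.9] [0.403 0.119 0.03 ] [28.6 54.1] 74
blue 139 [220.9 163.8] [0.657 0.144 0.07 ] [11.8 19.8] 43
blue 316 [283.  223.7] [ 0.502 -0.013  0.07 ] [131.   64.7] 31
blue 704 [299.4 175.9] [ 0.623 -0.055  0.07 ] [39.7 18.7] 14
blue 5721 [611.5 251.8] [ 0.419 -0.833  0.07 ] [170.  56.] 90
blue 518 [206.6 208.2] [0.544 0.178 0.07 ] [54. 11.] 90
blue 259 [391.6 197.2] [ 0.565 -0.288  0.07 ] [14.5 18.5] 23
65 54 54 [80 81 81] [86 82 84]
```

View pics/c1.png

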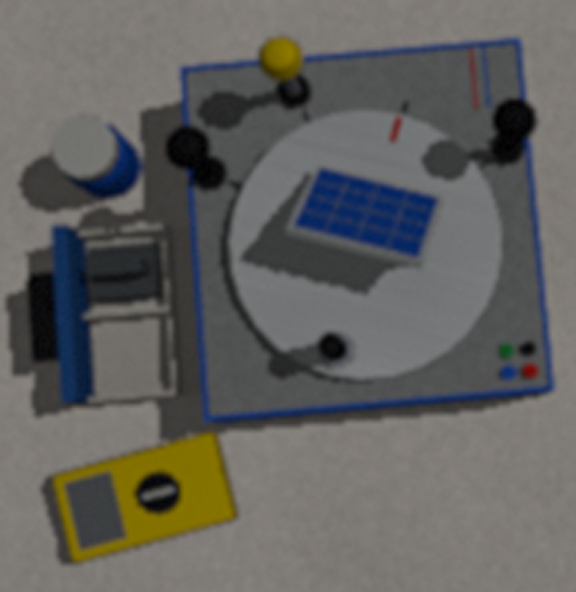

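View pics/c2.png

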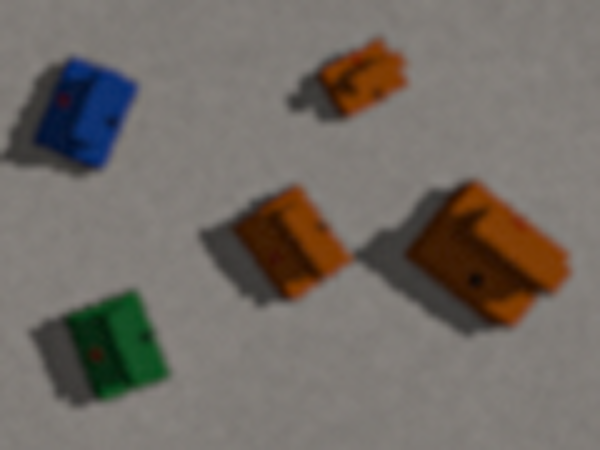

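The crop confirms it: the middle-sized orange module is at crop (293,243), full-image px (434,223). It is the same size as green and blue. Small (447,190) and large (475,226) are ruled out. Next I'll compute the trainer's geometry from its corners.

```bash
python3 - <<'E'
from h import *
d=np.load("pics/top.npy",allow_pickle=True).item()
P=lambda u,v,z: onz(d,185+(u+.5)/3.2-.5,110+(v+.5)/3.2-.5,z)
c=[P(*q,.085)[:2] for q in [(183,68),(519,40),(552,388),(208,420)]]
print(np.round(c,3),"edges",[round(np.linalg.norm(c[i]-c[(i+1)%4]),3) for i in range(4)])
# model pts trainer frame
m=np.array([(.155,.135),(.155,-.135),(-.125,-.135),(-.125,.135)]); c=np.array(c)
A=(m-m.mean(0)).T@(c-c.mean(0)); yaw=np.arctan2(A[0,1]-A[1,0],A[0,0]+A[1,1]); R=np.array([[np.cos(yaw),-np.sin(yaw)],[np.sin(yaw),np.cos(yaw)]])
t=c.mean(0)-R@m.mean(0); print("trainer",t,"yaw",yaw,"res mm",np.round((c-(m@R.T+t))*1e3,1).tolist())
np.savez("tr.npz",R=R,t=t,yaw=yaw)
L=lambda p: np.round(R.T@(p[:2]-t),4)
print("disc c",L((P(229,240,.1)+P(502,240,.1))/2),L((P(366,110,.1)+P(366,379,.1))/2))
for n,q in dict(knob=(333,347,.16),lampfoot=(293,92,.09),redline=(396,128,.1),fr1=(54,228,.07),fr2=(65,403,.07),ledge1=(32,275,.059),ledge2=(36,360,.059),b1=(90,318,.035),b2=(158,312,.035),b3=(166,390,.035),b4=(91,398,.035),jar=(85,148,.085)).items():
    p=P(*q); print(n,np.round(p,3),L(p))
p=onz(d,375+293/5,175+243/5,.026); print("mod",p)
E
```

```text
[[ 0.737  0.088]
 [ 0.756 -0.178]
 [ 0.481 -0.197]
 [ 0.46   0.067]] edges [np.float64(0.266), np.float64(0.276), np.float64(0.265), np.float64(0.278)]
trainer [ 0.59369019 -0.05593716] yaw 0.07275247089324902 res mm [[-1.1, -2.0], [-1.8, 1.6], [1.7, 2.6], [1.2, -2.1]]
disc c [0.0021 0.0003] [-0.0003  0.0001]
knob [ 0.51  -0.035  0.16 ] [-0.0822  0.0272]
lampfoot [0.715 0.001 0.09 ] [0.1255 0.0477]
redline [ 0.683 -0.08   0.1  ] [ 0.0873 -0.0304]
fr1 [0.614 0.192 0.07 ] [0.038  0.2459]
fr2 [0.476 0.181 0.07 ] [-0.1005  0.2453]
ledge1 [0.578 0.212 0.059] [0.0038 0.2686]
ledge2 [0.51  0.208 0.059] [-0.0641  0.2692]
b1 [0.545 0.172 0.035] [-0.0318  0.231 ]
b2 [0.549 0.117 0.035] [-0.0318  0.1758]
b3 [0.486 0.11  0.035] [-0.0955  0.1736]
b4 [0.48  0.171 0.035] [-0.0966  0.2341]
jar [0.674 0.164 0.085] [0.0964 0.2139]
mod [ 0.49853204 -0.40288205  0.026     ]
```

```bash
cat >> h.py <<'E'
from scipy.spatial.transform import Rotation as Ro
def pose():
    s=robot.observe(); q=s["orientation"]; return np.array(s["ee_pos"]),Ro.from_quat([q[1],q[2],q[3],q[0]]),s
def goal(pos,yaw):
    "tool x down, tool y at the world yaw (rad), mod pi; prints the rest of the move in tool axes"
    p,r,s=pose(); best=None
    for k in (0,np.pi):
        y=np.array([np.cos(yaw+k),np.sin(yaw+k),0]); x=np.array([0,0,-1.]); G=Ro.from_matrix(np.c_[x,y,np.cross(x,y)])
        rv=(r.inv()*G).as_rotvec(degrees=True)
        if best is None or np.linalg.norm(rv)<np.linalg.norm(best[0]): best=(rv,G)
    dw=np.array(pos)-p
    print("t",s["t"],"tcp",np.round(p,4),"turn",np.round(best[0],2),"shift(now axes)",np.round(r.inv().apply(dw)*1e3,1),"shift(after turn)",np.round(best[1].inv().apply(dw)*1e3,1),"grip",round(s["grip_width"],4),"F",np.round(s["contact_force"],1),"j6",round(s["joints"][5],2))
def tr(x,y):
    T=np.load("tr.npz"); return T["R"]@[x,y]+T["t"]
E
python3 - <<'E'
from h import *
goal([.499,-.403,.25],np.radians(35-90)); p,r,s=pose(); print(r.as_matrix().round(3))
T=np.load("tr.npz");print(tr(-.064,.208))
d=get("wrist");C=np.array(d["cam_to_world"]); print(d["vfov"],(r.inv().apply(C[:3,3]-p)).round(3),(r.inv().as_matrix()@C[:3,:3]).round(2).tolist())
E
```

```text
t 0.1 tcp [ 0.1815 -0.5976  0.3028] turn [-18.11  -0.03   0.1 ] shift(now axes) [  53.   -93.9 -360.3] shift(after turn) [  52.8   22.7 -371.7] grip 0.0857 F [-0.  -0.6 -0.6] j6 -0.12
[[-0.     0.29  -0.957]
 [ 0.002 -0.957 -0.29 ]
 [-1.    -0.002 -0.   ]]
[0.51474032 0.14686057]
63.470474565282856 [-0.07   0.001 -0.065] [[-0.0, -0.26, 0.96], [1.0, -0.0, 0.0], [0.0, 0.96, 0.26]]
```

Emit:
{"op": "arm_command", "data": {
  "targets": [
    [[-6, 0, 0], [0, 0, 0], 1],
    [[-6, 0, 0], [0, 0, 0], 1],
    [[-6, 0, 0], [0, 0, 0], 1]
  ]
}}

```text
t: 0.4
ee_pos: [0.1814, -0.5971, 0.3013]
orientation: [0.215, 0.674, 0.218, -0.673]
contact_force: [-0.1, 0.5, 0.8]
grip_width: 0.0853
```

Emit:
{"op": "arm_command", "data": {
  "targets": [
    [[0, 0, 0], [5, 2, -37], 1],
    [[0, 0, 0], [5, 2, -37], 1],
    [[0, 0, 0], [5, 2, -37], 1],
    [[0, 0, 0], [5, 2, -37], 1],
    [[0, 0, 0], [5, 2, -37], 1],
    [[0, 0, 0], [5, 2, -37], 1],
    [[0, 0, 0], [5, 2, -37], 1],
    [[0, 0, 0], [5, 2, -37], 1],
    [[0, 0, 0], [5, 2, -37], 1],
    [[0, 0, 0], [5, 2, -37], 1]
  ]
}}

```text
t: 1.23
ee_pos: [0.4997, -0.3931, 0.2466]
orientation: [-0.211, -0.673, -0.214, 0.675]
contact_force: [-0.2, -0.9, -0.4]
grip_width: 0.0856
```

```bash
python3 - <<'E'
from h import *
goal([.499,-.403,.25],np.radians(35-90))
d=get("wrist"); save(d["image"],"pics/w1.png",1.25); print(proj(d,[.499,-.403,.052]))
E
```

```text
t 1.2333 tcp [ 0.4997 -0.3931  0.2466] turn [0.01 0.08 0.32] shift(now axes) [-3.4  7.7  6.3] shift(after turn) [-3.4  7.7  6.3] grip 0.0856 F [-0.2 -0.9 -0.4] j6 0.18
[333.23532571 203.26129767]
```

View pics/w1.png

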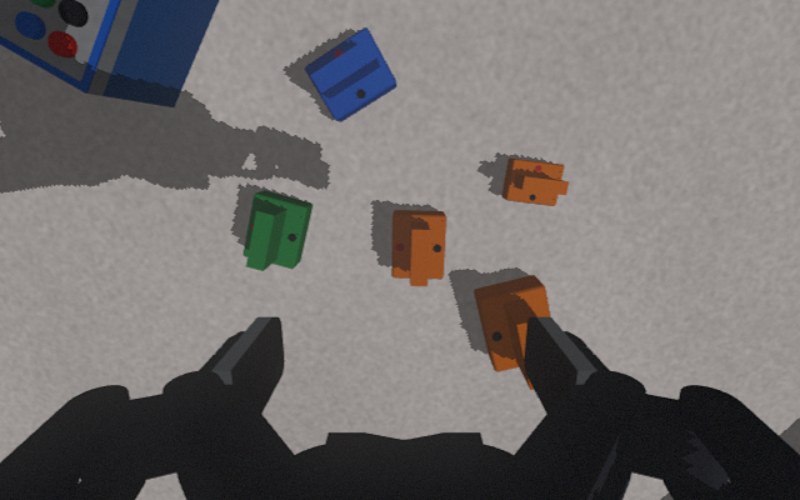

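The middle module is at (419,247), its fin's top face running from (420,230) to (420,286), so it is aligned with the jaws. The large module starts at (475,285), so I'll open the jaws only part way.

```bash
python3 - <<'E'
from h import *
d=np.load("pics/wrist.npy",allow_pickle=True).item()
q=[onz(d,u/1.25,v/1.25,.052) for u,v in [(411,230),(429,230),(428,286),(411,286)]]
print(np.round(q,4)); c=sum(q)/4; a=(q[2]+q[3]-q[0]-q[1]); yaw=np.arctan2(a[1],a[0])
print(c,np.degrees(yaw),np.linalg.norm(a)/2,np.linalg.norm(q[1]-q[0]))
b=[onz(d,u/1.25,v/1.25,.022) for u,v in [(445,212),(444,279)]]; print("block edge",np.degrees(np.arctan2(*(b[1]-b[0])[1::-1])),np.linalg.norm(b[1]-b[0]))
goal([c[0],c[1],.102],yaw-np.pi/2)
E
```

```text
[[ 0.5104 -0.3904  0.052 ]
 [ 0.5173 -0.4002  0.052 ]
 [ 0.4849 -0.4227  0.052 ]
 [ 0.4782 -0.4131  0.052 ]]
[ 0.49769583 -0.40659286  0.052     ] -144.93216513994827 0.039461222866345486 0.011979290948935952
block edge -144.34498110652376 0.05169034090636576
t 1.2833 tcp [ 0.5041 -0.3887  0.2451] turn [ 0.23 -0.21  0.44] shift(now axes) [143.   12.   16.1] shift(after turn) [143.1  11.   15.5] grip 0.0856 F [ 0.3  4.7 -0.7] j6 0.18
```

Emit:
{"op": "arm_command", "data": {
  "targets": [
    [[0, 0, 0], [30, 5, 8], 0.45],
    [[0, 0, 0], [30, 5, 8], 0.45],
    [[0, 0, 0], [0, 0, 0], 0.45],
    [[0, 0, 0], [0, 0, 0], 0.45]
  ]
}}

```text
t: 1.62
ee_pos: [0.5016, -0.4018, 0.1837]
orientation: [0.215, 0.674, 0.22, -0.672]
contact_force: [0.2, -1.4, 0.3]
grip_width: 0.0394
```

```bash
python3 - <<'E'
from h import *
goal([.4977,-.4066,.102],np.radians(-144.8-90))
d=get("wrist"); h=cv2.cvtColor(d["image"],cv2.COLOR_RGB2HSV); c=proj(d,[.4977,-.4066,.052]); print("predicted fin px",c)
r=int(c[1]); row=d["image"][r-6:r+7,int(c[0])-40:int(c[0])+40].mean(0).astype(int); print([x[0] for x in row],int(c[0])-40)
E
```

```text
t 1.6167 tcp [ 0.5016 -0.4018  0.1837] turn [ 0.64 -0.27  0.38] shift(now axes) [81.7  2.1  6.3] shift(after turn) [81.7  1.7  5.9] grip 0.0394 F [ 0.2 -1.4  0.3] j6 0.15
predicted fin px [326.56321531 228.80046193]
[np.int64(160), np.int64(141), np.int64(126), np.int64(120), np.int64(118), np.int64(118), np.int64(121), np.int64(121), np.int64(119), np.int64(114), np.int64(112), np.int64(112), np.int64(120), np.int64(107), np.int64(86), np.int64(91), np.int64(91), np.int64(92), np.int64(95), np.int64(96), np.int64(92), np.int64(92), np.int64(92), np.int64(91), np.int64(91), np.int64(91), np.int64(91), np.int64(92), np.int64(91), np.int64(90), np.int64(91), np.int64(134), np.int64(163), np.int64(162), np.int64(161), np.int64(162), np.int64(162), np.int64(162), np.int64(161), np.int64(162), np.int64(161), np.int64(161), np.int64(161), np.int64(161), np.int64(161), np.int64(162), np.int64(162), np.int64(161), np.int64(161), np.int64(162), np.int64(163), np.int64(163), np.int64(163), np.int64(163), np.int64(163), np.int64(162), np.int64(163), np.int64(163), np.int64(163), np.int64(163), np.int64(163), np.int64(163), np.int64(164), np.int64(164), np.int64(167), np.int64(160), np.int64(162), np.int64(170), np.int64(169), np.int64(169), np.int64(170), np.int64(171), np.int64(170), np.int64(169), np.int64(169), np.int64(169), np.int64(170), np.int64(171), np.int64(172), np.int64(174)] 286
```

Emit:
{"op": "arm_command", "data": {
  "targets": [
    [[0.5, 0, 0.4], [20, 1, 3], 0.45],
    [[0, 0, 0], [20, 0.5, 2], 0.45],
    [[0, 0, 0], [20, 0, 1], 0.45],
    [[0, 0, 0], [15, 0, 0], 0.45],
    [[0, 0, 0], [5, 0, 0], 0.45],
    [[0, 0, 0], [0, 0, 0], 0.45]
  ]
}}

```text
t: 2.17
ee_pos: [0.5005, -0.4108, 0.1126]
orientation: [0.218, 0.678, 0.209, -0.67]
contact_force: [0.1, 0.5, 0.1]
grip_width: 0.0383
```

```bash
python3 - <<'E'
from h import *
goal([.4977,-.4066,.102],np.radians(-144.8-90))
E
```

```text
t 2.1667 tcp [ 0.5005 -0.4108  0.1126] turn [-0.05 -0.42 -0.89] shift(now axes) [10.5 -5.2 -0. ] shift(after turn) [10.6 -5.  -0.1] grip 0.0383 F [0.1 0.5 0.1] j6 0.15
```

Emit:
{"op": "arm_command", "data": {
  "targets": [
    [[0, -0.4, -0.8], [5, -3, 0], 0.45],
    [[0, 0, 0], [5, -2, 0], 0.45],
    [[0, 0, 0], [1, 0, 0], 0.45],
    [[0, 0, 0], [0, 0, 0], 0],
    [[0, 0, 0], [0, 0, 0], 0],
    [[0, 0, 0], [0, 0, 0], 0],
    [[0, 0, 0], [0, 0, 0], 0],
    [[0, 0, 0], [0, 0, 0], 0]
  ],
  "force": 40
}}

```text
t: 2.83
ee_pos: [0.4995, -0.4079, 0.1061]
orientation: [0.216, 0.675, 0.211, -0.673]
contact_force: [0.5, 0.6, -1.2]
grip_width: 0.0112
```

Emit:
{"op": "arm_command", "data": {
  "targets": [
    [[0, 0, 0], [-20, 0, 0], 0],
    [[0, 0, 0], [-35, 0, 0], 0],
    [[0, 0, 0], [-40, 0, 0], 0],
    [[0, 0, 0], [-40, 0, 0], 0],
    [[0, 0, 0], [-20, 0, 0], 0],
    [[0, 0, 0], [0, 0, 0], 0]
  ]
}}

```text
t: 3.33
ee_pos: [0.4966, -0.4052, 0.2612]
orientation: [-0.212, -0.673, -0.215, 0.675]
contact_force: [1.3, -0.3, -1.4]
grip_width: 0.0112
```

```bash
python3 - <<'E'
from h import *
b=tr(-.064,.208)
goal([b[0],b[1],.25],np.load("tr.npz")["yaw"]+np.pi/2)
d=get("wrist"); save(d["image"],"pics/w2.png",1)
E
```

```text
t 3.3333 tcp [ 0.4966 -0.4052  0.2612] turn [30.98  0.14  0.26] shift(now axes) [  13.1 -440.9 -332.6] shift(after turn) [  11.2 -549.3  -58.2] grip 0.0112 F [ 1.3 -0.3 -1.4] j6 0.16
```

View pics/w2.png

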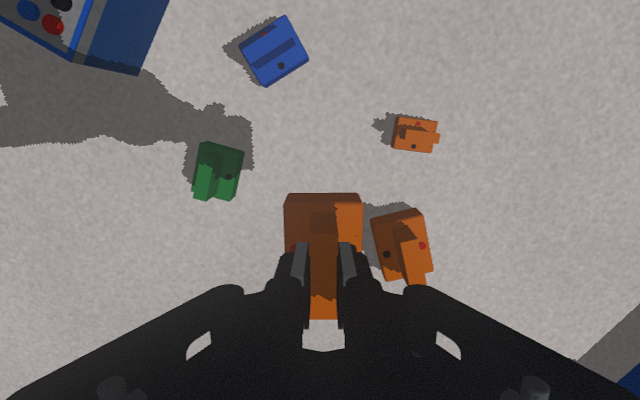

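Emit:
{"op": "arm_command", "data": {
  "targets": [
    [[6.2, 0, 0], [-25, 0, 0], 0],
    [[6.2, 0, 0], [-25, 0, 0], 0],
    [[6.2, 0, 0], [-25, 0, 0], 0],
    [[6.2, 0, 0], [-25, 0, 0], 0],
    [[6.2, 0, 0], [0, 0, 0], 0],
    [[0, 0, 0], [0, 0, 0], 0]
  ]
}}

```text
t: 3.88
ee_pos: [0.4942, -0.4029, 0.3449]
orientation: [-0.008, -0.699, -0.025, 0.715]
contact_force: [-1.0, -1.3, -2.6]
grip_width: 0.0111
```

Emit:
{"op": "arm_command", "data": {
  "targets": [
    [[0, 0, 0], [0, -25, -3], 0],
    [[0, 0, 0], [0, -35, -4], 0],
    [[0, 0, 0], [0, -35, -4], 0],
    [[0, 0, 0], [0, -35, -4], 0],
    [[0, 0, 0], [0, -35, -4], 0],
    [[0, 0, 0], [0, -35, -4], 0],
    [[0, 0, 0], [0, -35, -4], 0],
    [[0, 0, 0], [0, -35, -4], 0],
    [[0, 0, 0], [0, -35, -4], 0],
    [[0, 0, 0], [0, -35, -4], 0]
  ]
}}

```text
t: 4.72
ee_pos: [0.507, -0.0513, 0.3217]
orientation: [-0.006, -0.685, -0.038, 0.727]
contact_force: [-0.4, 0.6, -1.0]
grip_width: 0.011
```

Emit:
{"op": "arm_command", "data": {
  "targets": [
    [[0, 0, 0], [0, -35, -4], 0],
    [[0, 0, 0], [0, -35, -4], 0],
    [[0, 0, 0], [0, -35, -4], 0],
    [[0, 0, 0], [0, -35, -4], 0],
    [[0, 0, 0], [0, -25, -4], 0],
    [[0, 0, 0], [0, -15, 0], 0],
    [[0, 0, 0], [0, 0, 0], 0],
    [[0, 0, 0], [0, 0, 0], 0]
  ]
}}

```text
t: 5.38
ee_pos: [0.5057, 0.145, 0.3044]
orientation: [-0.017, -0.672, -0.051, 0.738]
contact_force: [-0.7, -0.6, -1.4]
grip_width: 0.0107
```

```bash
python3 - <<'E'
from h import *
b=tr(-.064,.208)
goal([b[0],b[1],.25],np.load("tr.npz")["yaw"]+np.pi/2)
d=get("wrist"); save(d["image"],"pics/w3.png",1)
for z in (.013,.035): print([proj(d,[*tr(-.064+i*.032,.208+j*.034),z]).round(0).tolist() for i,j in ((1,1),(1,-1),(-1,-1),(-1,1))])
E
```

```text
t 5.3833 tcp [0.5057 0.145  0.3044] turn [1.28 5.27 2.96] shift(now axes) [ 53.3   1.8 -14.1] shift(after turn) [54.4 -1.2 -9.2] grip 0.0107 F [-0.7 -0.6 -1.4] j6 1.59
[[304.0, 113.0], [368.0, 115.0], [365.0, 174.0], [304.0, 172.0]]
[[302.0, 115.0], [370.0, 117.0], [366.0, 179.0], [302.0, 177.0]]
```

View pics/w3.png

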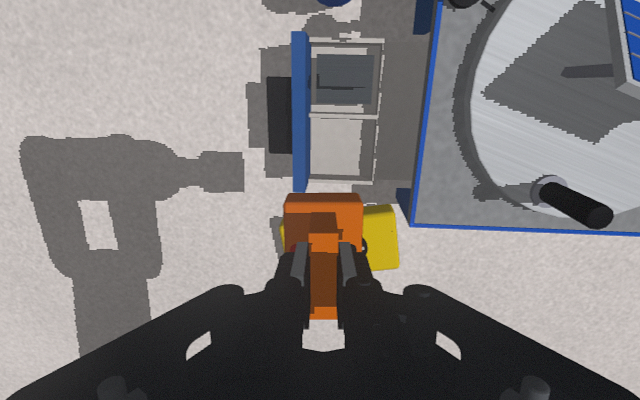

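```bash
python3 - <<'E'
from h import *
T=np.load("tr.npz"); L=lambda p: np.round(T["R"].T@(p[:2]-T["t"]),4)
d=np.load("pics/wrist.npy",allow_pickle=True).item()
print("corner",L(onz(d,413,223,.085)),"fronttop",L(onz(d,292,192,.07)),L(onz(d,306,192,.07)),L(onz(d,292,32,.07)),"knobtop",L(onz(d,598,215,.16)))
for q in [(311,119),(377,118),(373,180),(309,180)]: print(L(onz(d,*q,.035)))
for q in [(268,78),(268,152)]: print("ledge",L(onz(d,*q,.059)))
save(cv2.resize(d["image"][20:240,230:450],None,fx=2.7,fy=2.7,interpolation=cv2.INTER_CUBIC),"pics/w3c.png")
E
```

```text
corner [-0.123   0.1318] fronttop [-0.1015  0.2479] [-0.101   0.2342] [0.0373 0.2459] knobtop [-0.08    0.0309]
[-0.0355  0.2328]
[-0.0329  0.1672]
[-0.0967  0.1665]
[-0.0991  0.2346]
ledge [0.0018 0.2697]
ledge [-0.0652  0.2724]
```

View pics/w3c.png

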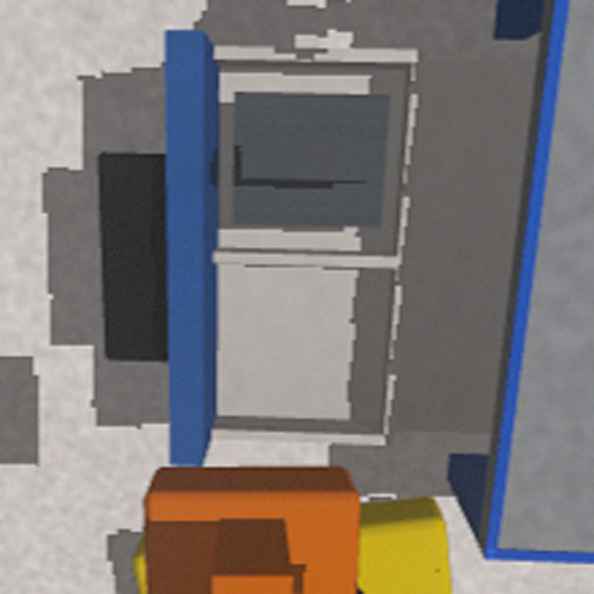

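The bay's inner edges are clear here. Wall tops run from the front's inner face at trainer y=0.2335 to the back wall at 0.1665, which is the stated 68 mm, so the bay centre is (-0.066, 0.200). My top-view value had put the back wall's wrong edge in. The case corner agrees to 3 mm.

Emit:
{"op": "arm_command", "data": {
  "targets": [
    [[0.6, 2.6, 1.5], [0, 0, 0], 0],
    [[0.6, 2.6, 1.5], [0, 0, 0], 0],
    [[0, 0, 0], [20, 0, -3], 0],
    [[0, 0, 0], [20, 0, -3], 0],
    [[0, 0, 0], [10, 0, 0], 0],
    [[0, 0, 0], [0, 0, 0], 0],
    [[0, 0, 0], [0, 0, 0], 0]
  ]
}}

```text
t: 6.02
ee_pos: [0.5109, 0.1368, 0.2463]
orientation: [-0.027, -0.705, -0.022, 0.709]
contact_force: [0.1, 0.9, -1.1]
grip_width: 0.0111
```

```bash
python3 - <<'E'
from h import *
b=tr(-.066,.200); print(b)
goal([b[0],b[1],.180],np.load("tr.npz")["yaw"]+np.pi/2)
E
```

```text
[0.51332712 0.13873636]
t 6.0167 tcp [0.5109 0.1368 0.2463] turn [-0.23  0.36 -0.34] shift(now axes) [66.3 -2.2 -3. ] shift(after turn) [66.3 -1.8 -2.6] grip 0.0111 F [ 0.1  0.9 -1.1] j6 1.63
```

Emit:
{"op": "arm_command", "data": {
  "targets": [
    [[0, 0.3, -0.3], [20, -2, -3], 0],
    [[0, 0, 0], [20, 0, 0], 0],
    [[0, 0, 0], [15, 0, 0], 0],
    [[0, 0, 0], [10, 0, 0], 0],
    [[0, 0, 0], [0, 0, 0], 0]
  ]
}}

```text
t: 6.43
ee_pos: [0.5167, 0.1366, 0.1841]
orientation: [0.024, 0.709, 0.023, -0.704]
contact_force: [-0.2, 0.1, -1.6]
grip_width: 0.0107
```

```bash
python3 - <<'E'
from h import *
b=tr(-.066,.200)
goal([b[0],b[1],.121],np.load("tr.npz")["yaw"]+np.pi/2)
E
```

```text
t 6.4333 tcp [0.5167 0.1366 0.1841] turn [-0.36 -0.39 -0.04] shift(now axes) [63.1 -2.4  3.7] shift(after turn) [63.1 -2.4  3.3] grip 0.0107 F [-0.2  0.1 -1.6] j6 1.62
```

Emit:
{"op": "arm_command", "data": {
  "targets": [
    [[0, -0.3, 0], [15, -2, 3], 0],
    [[0, 0, 0], [15, 0, 0], 0],
    [[0, 0, 0], [10, 0, 0], 0],
    [[0, 0, 0], [0, 0, 0], 0],
    [[0, 0, 0], [0, 0, 0], 0]
  ]
}}

```text
t: 6.85
ee_pos: [0.5158, 0.1384, 0.1452]
orientation: [0.023, 0.709, 0.023, -0.704]
contact_force: [0.2, -0.4, -0.9]
grip_width: 0.0112
```

```bash
python3 - <<'E'
from h import *
b=tr(-.066,.200)
goal([b[0],b[1],.121],np.load("tr.npz")["yaw"]+np.pi/2)
E
```

```text
t 6.85 tcp [0.5158 0.1384 0.1452] turn [-0.38 -0.39 -0.01] shift(now axes) [24.2 -0.5  2.6] shift(after turn) [24.2 -0.5  2.4] grip 0.0112 F [ 0.2 -0.4 -0.9] j6 1.63
```

Emit:
{"op": "arm_command", "data": {
  "targets": [
    [[0, -0.3, 0], [8, 0, 2], 0],
    [[0, 0, 0], [8, 0, 0], 0],
    [[0, 0, 0], [5, 0, 0], 0],
    [[0, 0, 0], [2, 0, 0], 0],
    [[0, 0, 0], [0, 0, 0], 0]
  ]
}}

```text
t: 7.27
ee_pos: [0.515, 0.1386, 0.1222]
orientation: [0.023, 0.708, 0.024, -0.705]
contact_force: [0.5, -0.1, -2.1]
grip_width: 0.0107
```

```bash
python3 - <<'E'
from h import *
b=tr(-.066,.200)
goal([b[0],b[1],.119],np.load("tr.npz")["yaw"]+np.pi/2)
E
```

```text
t 7.2667 tcp [0.515  0.1386 0.1222] turn [-0.37 -0.27  0.  ] shift(now axes) [ 3.2 -0.2  1.6] shift(after turn) [ 3.2 -0.2  1.6] grip 0.0107 F [ 0.5 -0.1 -2.1] j6 1.63
```

Emit:
{"op": "arm_command", "data": {
  "targets": [
    [[0, 0, 0], [2, 0, 0], 0],
    [[0, 0, 0], [2, 0, 0], 0],
    [[0, 0, 0], [0, 0, 0], 0]
  ]
}}

```text
t: 7.52
ee_pos: [0.5155, 0.1387, 0.1184]
orientation: [0.023, 0.709, 0.024, -0.705]
contact_force: [0.2, -0.7, -1.7]
grip_width: 0.0113
```

Emit:
{"op": "arm_command", "data": {
  "targets": [
    [[0, 0, 0], [0, 0, 0], 0.15],
    [[0, 0, 0], [0, 0, 0], 0.25],
    [[0, 0, 0], [0, 0, 0], 0.3],
    [[0, 0, 0], [0, 0, 0], 0.3],
    [[0, 0, 0], [0, 0, 0], 0.3]
  ]
}}

```text
t: 7.93
ee_pos: [0.5169, 0.1389, 0.1203]
orientation: [0.023, 0.71, 0.024, -0.703]
contact_force: [0.1, -0.2, 0.8]
grip_width: 0.0258
```

Emit:
{"op": "arm_command", "data": {
  "targets": [
    [[0, 0, 0], [-15, 0, 0], 0.3],
    [[0, 0, 0], [-25, 0, 0], 0.3],
    [[0, 0, 0], [-35, 0, 0], 0.3],
    [[0, 0, 0], [-40, 0, 0], 0.3],
    [[0, 0, 0], [-40, 0, 0], 0.3],
    [[0, 0, 0], [-20, 0, 0], 0.3],
    [[0, 0, 0], [0, 0, 0], 0]
  ]
}}

```text
t: 8.52
ee_pos: [0.5132, 0.1384, 0.3001]
orientation: [0.023, 0.707, 0.023, -0.706]
contact_force: [0.1, 0.1, -0.3]
grip_width: 0.0145
```

```bash
python3 - <<'E'
from h import *
T=np.load("tr.npz"); k=tr(-.030,.30)
goal([k[0],k[1],.25],T["yaw"]+np.pi/2)
d=get("wrist"); im=d["image"]; save(im,"pics/w4.png",1)
E
```

```text
t 8.5167 tcp [0.5132 0.1384 0.3001] turn [-0.38 -0.1  -0.01] shift(now axes) [  50.1 -100.6  -35.4] shift(after turn) [  50.1 -100.4  -36.1] grip 0.0145 F [ 0.1  0.1 -0.3] j6 1.63
```

View pics/w4.png

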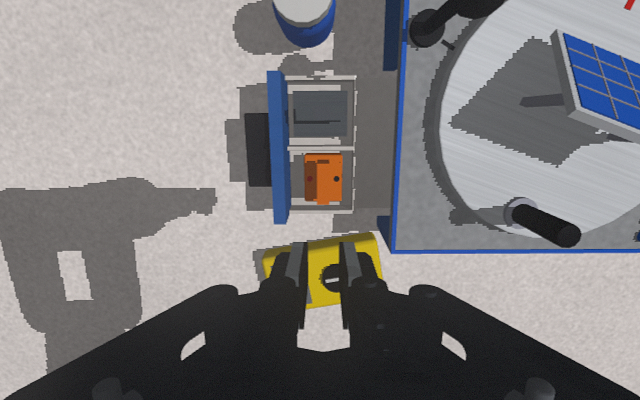

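The orange module stands upright in the bay at (323,178). Next I push the drawer home with shut fingers on the ledge.

Emit:
{"op": "arm_command", "data": {
  "targets": [
    [[-0.4, 0, 0], [0, -22, -7], 0],
    [[0, 0, 0], [0, -22, -7], 0],
    [[0, 0, 0], [0, -22, -7], 0],
    [[0, 0, 0], [0, -22, -7], 0],
    [[0, 0, 0], [0, -22, -7], 0],
    [[0, 0, 0], [35, 0, 0], 0],
    [[0, 0, 0], [35, 0, 0], 0],
    [[0, 0, 0], [35, 0, 0], 0],
    [[0, 0, 0], [35, 0, 0], 0],
    [[0, 0, 0], [0, 0, 0], 0]
  ]
}}

```text
t: 9.4
ee_pos: [0.5341, 0.2539, 0.1362]
orientation: [-0.027, -0.701, -0.024, 0.712]
contact_force: [-2.3, -0.8, -1.3]
grip_width: 0.0003
```

```bash
python3 - <<'E'
from h import *
T=np.load("tr.npz"); k=tr(-.030,.30)
goal([k[0],k[1],.115],T["yaw"]+np.pi/2)
E
```

```text
t 9.4 tcp [0.5341 0.2539 0.1362] turn [-0.01  0.93 -0.25] shift(now axes) [21.1 13.3 -7.2] shift(after turn) [21.2 13.4 -6.9] grip 0.0003 F [-2.3 -0.8 -1.3] j6 1.82
```

Emit:
{"op": "arm_command", "data": {
  "targets": [
    [[0, 0.9, -0.2], [15, 0, -4], 0],
    [[0, 0, 0], [6, 0, -3], 0],
    [[0, 0, 0], [0, 8, 0], 0],
    [[0, 0, 0], [0, 8, 0], 0],
    [[0, 0, 0], [0, 8, 0], 0],
    [[0, 0, 0], [0, 8, 0], 0]
  ]
}}

```text
t: 9.9
ee_pos: [0.541, 0.2204, 0.1125]
orientation: [-0.027, -0.703, -0.026, 0.71]
contact_force: [-1.3, 2.0, -2.6]
grip_width: 0.0
```

```bash
python3 - <<'E'
from h import *
T=np.load("tr.npz"); k=tr(-.030,.155)
goal([k[0],k[1],.115],T["yaw"]+np.pi/2)
E
```

```text
t 9.9 tcp [0.541  0.2204 0.1125] turn [ 0.08  0.53 -0.09] shift(now axes) [ -2.3 124.4  -2.3] shift(after turn) [ -2.5 124.4  -2.5] grip 0.0 F [-1.3  2.  -2.6] j6 1.76
```

Emit:
{"op": "arm_command", "data": {
  "targets": [
    [[0, 0, 0], [-1, 8, 0], 0],
    [[0, 0, 0], [-1, 8, 0], 0],
    [[0, 0, 0], [0, 8, 0], 0],
    [[0, 0, 0], [0, 8, 0], 0],
    [[0, 0, 0], [0, 8, 0], 0],
    [[0, 0, 0], [0, 8, 0], 0]
  ]
}}

```text
t: 10.4
ee_pos: [0.5452, 0.1689, 0.1175]
orientation: [-0.024, -0.705, -0.027, 0.708]
contact_force: [0.1, 3.6, -1.7]
grip_width: 0.0002
```

```bash
python3 - <<'E'
from h import *
T=np.load("tr.npz"); k=tr(-.030,.155)
goal([k[0],k[1],.115],T["yaw"]+np.pi/2)
E
```

```text
t 10.4 tcp [0.5452 0.1689 0.1175] turn [-0.04  0.28  0.3 ] shift(now axes) [ 2.1 72.8 -2.1] shift(after turn) [ 2.5 72.8 -2. ] grip 0.0002 F [ 0.1  3.6 -1.7] j6 1.66
```

Emit:
{"op": "arm_command", "data": {
  "targets": [
    [[0, 0, 0], [1, 8, 0], 0],
    [[0, 0, 0], [0, 8, 0], 0],
    [[0, 0, 0], [0, 8, 0], 0],
    [[0, 0, 0], [0, 8, 0], 0],
    [[0, 0, 0], [0, 7, 0], 0],
    [[0, 0, 0], [0, 6, 0], 0]
  ]
}}

```text
t: 10.9
ee_pos: [0.5507, 0.1159, 0.1187]
orientation: [-0.026, -0.706, -0.025, 0.707]
contact_force: [-0.5, -0.1, -0.0]
grip_width: 0.0
```

```bash
python3 - <<'E'
from h import *
T=np.load("tr.npz"); k=tr(-.030,.155)
goal([k[0],k[1],.115],T["yaw"]+np.pi/2)
E
```

```text
t 10.9 tcp [0.5507 0.1159 0.1187] turn [-0.04  0.09 -0.1 ] shift(now axes) [ 3.8 19.5 -0.4] shift(after turn) [ 3.7 19.5 -0.4] grip 0.0 F [-0.5 -0.1 -0. ] j6 1.58
```

Emit:
{"op": "arm_command", "data": {
  "targets": [
    [[0, 0, 0], [0, 5, 0], 0],
    [[0, 0, 0], [0, 5, 0], 0],
    [[0, 0, 0], [0, 5, 0], 0],
    [[0, 0, 0], [0, 4, 0], 0],
    [[0, 0, 0], [0, 3, 0], 0]
  ]
}}

```text
t: 11.32
ee_pos: [0.5509, 0.112, 0.1194]
orientation: [-0.003, -0.706, -0.042, 0.707]
contact_force: [-0.8, 10.5, -0.9]
grip_width: -0.0001
```

```bash
python3 - <<'E'
from h import *
T=np.load("tr.npz"); k=tr(-.030,.155)
goal([k[0],k[1],.115],T["yaw"]+np.pi/2)
E
```

```text
t 11.3167 tcp [0.5509 0.112  0.1194] turn [-0.56 -0.08  3.19] shift(now axes) [ 3.5 15.8 -0.6] shift(after turn) [ 4.4 15.6 -0.5] grip -0.0001 F [-0.8 10.5 -0.9] j6 1.53
```

Emit:
{"op": "arm_command", "data": {
  "targets": [
    [[0, 0, 0], [0, -10, 0], 0],
    [[0, 0, 3], [0, -15, 0], 0],
    [[0, 0, 0], [-35, 0, 0], 0],
    [[0, 0, 0], [-40, 0, 0], 0],
    [[0, 0, 0], [-40, 0, 0], 0],
    [[0, 0, 0], [-30, 0, 0], 0.4],
    [[0, 0, 0], [0, 0, 0], 0.4]
  ]
}}

```text
t: 11.9
ee_pos: [0.5474, 0.1375, 0.2681]
orientation: [-0.024, -0.704, -0.021, 0.709]
contact_force: [1.0, 0.5, -0.2]
grip_width: 0.0231
```

```bash
python3 - <<'E'
from h import *
T=np.load("tr.npz"); L=lambda p: np.round(T["R"].T@(p[:2]-T["t"]),4)
k=tr(-.080,.029); print(k)
goal([k[0],k[1],.26],T["yaw"]+np.pi/2)
w=get("wrist"); d=get("top")
a=cv2.resize(w["image"],(400,250)); b=cv2.resize(d["image"][110:280,180:370],None,fx=2.1,fy=2.1,interpolation=cv2.INTER_CUBIC)
W=np.zeros((400+b.shape[0],640,3),np.uint8); W[:400]=w["image"]; W[400:,:b.shape[1]]=b
save(W[:,:],"pics/f1.png",.77)
E
```

```text
[ 0.51179385 -0.03282894]
t 11.9 tcp [0.5474 0.1375 0.2681] turn [-0.5   0.42 -0.23] shift(now axes) [  9.1 167.7  46.4] shift(after turn) [  8.1 167.3  47.9] grip 0.0231 F [ 1.   0.5 -0.2] j6 1.62
```

View pics/f1.png

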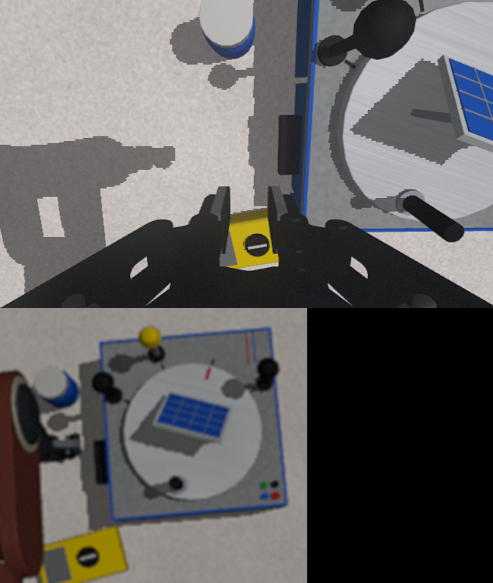

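The drawer is home: only the 25 mm ledge stands out at wrist px (289,145) and the front is flush with the case. Next is the knob. I'll cage it in the jaws from above and sweep it +40° (-20° to the lamp at +20°).

Emit:
{"op": "arm_command", "data": {
  "targets": [
    [[-0.5, 0.4, 0], [0, 20, 6], 0.5],
    [[0, 0, 0], [0, 33, 10], 0.5],
    [[0, 0, 0], [0, 33, 10], 0.5],
    [[0, 0, 0], [0, 33, 10], 0.5],
    [[0, 0, 0], [0, 28, 8], 0.5],
    [[0, 0, 0], [0, 18, 4], 0.5],
    [[0, 0, 0], [0, 0, 0], 0.5],
    [[0, 0, 0], [0, 0, 0], 0.5]
  ]
}}

```text
t: 12.67
ee_pos: [0.5016, -0.0368, 0.2469]
orientation: [-0.028, -0.695, -0.025, 0.718]
contact_force: [-0.9, -0.7, -0.6]
grip_width: 0.0427
```

```bash
python3 - <<'E'
from h import *
T=np.load("tr.npz"); L=lambda p: np.round(T["R"].T@(p[:2]-T["t"]),4)
k=tr(-.080,.029); p,r,s=pose(); print("tcp in trainer",L(p))
goal([k[0],k[1],.199],T["yaw"]+np.pi/2)
w=get("wrist"); save(w["image"],"pics/k1.png",1); print(proj(w,[*k,.16]),proj(w,[*k,.1]))
g=w["image"].max(2); c=proj(w,[*k,.16]).astype(int); m=(g[c[1]-45:c[1]+40,c[0]-50:c[0]+50]<60).astype(np.uint8); 
n,l,st,ce=cv2.connectedComponentsWithStats(m); print([(st[i].tolist(),(ce[i]+c-[50,45]).round(1).tolist()) for i in range(1,n) if st[i,4]>80])
E
```

```text
tcp in trainer [-0.0905  0.0258]
t 12.6667 tcp [ 0.5016 -0.0368  0.2469] turn [ 0.16  1.89 -0.13] shift(now axes) [ 47.5  -3.3 -12.1] shift(after turn) [ 47.9  -3.2 -10.5] grip 0.0427 F [-0.9 -0.7 -0.6] j6 1.28
[314.6343448  222.23495577] [316.57486971 191.84295144]
[([36, 7, 33, 56, 1479], [316.3, 212.9]), ([2, 67, 12, 18, 146], [272.5, 254.2])]
```

View pics/k1.png

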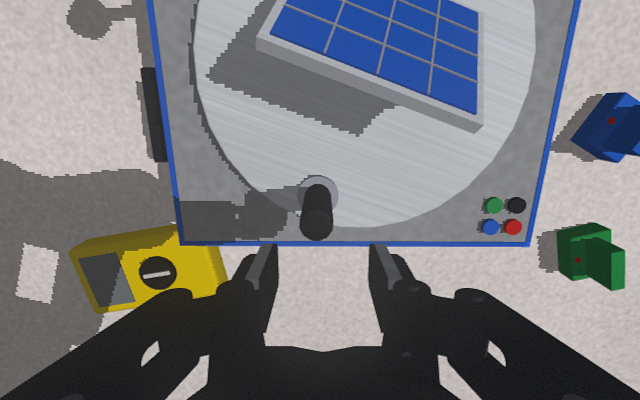

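The knob top is at (316,225), where I predicted it, and lies between the jaws. I'm going down over it.

Emit:
{"op": "arm_command", "data": {
  "targets": [
    [[0, 1.9, 0], [0, -3, -6], 0.5],
    [[0, 0, 0], [0, 0, -4], 0.5],
    [[0, 0, 0], [15, 0, 0], 0.5],
    [[0, 0, 0], [15, 0, 0], 0.5],
    [[0, 0, 0], [15, 0, 0], 0.5],
    [[0, 0, 0], [0, 0, 0], 0.5]
  ]
}}

```text
t: 13.22
ee_pos: [0.5121, -0.0268, 0.197]
orientation: [-0.03, -0.705, -0.03, 0.708]
contact_force: [-0.6, -0.1, -0.6]
grip_width: 0.0428
```

```bash
python3 - <<'E'
from h import *
T=np.load("tr.npz"); L=lambda p: np.round(T["R"].T@(p[:2]-T["t"]),4)
k=tr(-.080,.029); p,r,s=pose(); print("tcp in trainer",L(p))
goal([k[0],k[1],.199],T["yaw"]+np.pi/2)
E
```

```text
tcp in trainer [-0.0793  0.035 ]
t 13.2167 tcp [ 0.5121 -0.0268  0.197 ] turn [ 0.66  0.29 -0.03] shift(now axes) [-2.   6.   0.8] shift(after turn) [-2.   6.   0.7] grip 0.0428 F [-0.6 -0.1 -0.6] j6 1.29
```

Emit:
{"op": "arm_command", "data": {
  "targets": [
    [[0.6, 0, 0], [-2, 5, 0], 0.27],
    [[0, 0, 0], [0, 0, 0], 0.27],
    [[0, 0, 0], [0, 0, 0], 0.27],
    [[0, 0, 0], [0, 6, 2], 0.27],
    [[0, 0, 0], [0, 7, 2], 0.27],
    [[0, 0, 0], [0, 7, 2], 0.27],
    [[0, 0, 0], [0, 7, 0], 0.27],
    [[0, 0, 0], [0, 7, 0], 0.27]
  ]
}}

```text
t: 13.88
ee_pos: [0.5082, -0.0645, 0.2002]
orientation: [-0.026, -0.703, -0.03, 0.71]
contact_force: [-1.5, 0.5, -0.3]
grip_width: 0.0231
```

```bash
python3 - <<'E'
from h import *
T=np.load("tr.npz"); L=lambda p: np.round(T["R"].T@(p[:2]-T["t"]),4)
k=tr(-.080,-.029); p,r,s=pose(); print("tcp in trainer",L(p))
goal([k[0],k[1],.199],T["yaw"]+np.pi/2)
E
```

```text
tcp in trainer [-0.0859 -0.0023]
t 13.8833 tcp [ 0.5082 -0.0645  0.2002] turn [0.35 0.58 0.36] shift(now axes) [ 1.  26.7 -5.8] shift(after turn) [ 1.2 26.7 -5.9] grip 0.0231 F [-1.5  0.5 -0.3] j6 1.22
```

Emit:
{"op": "arm_command", "data": {
  "targets": [
    [[0, 0.5, 0], [0, 7, -1], 0.27],
    [[0, 0, 0], [0, 7, -1], 0.27],
    [[0, 0, 0], [0, 6, -2], 0.27],
    [[0, 0, 0], [0, 5, -2], 0.27],
    [[0, 0, 0], [0, 2, 0], 0.27],
    [[0, 0, 0], [0, 0, 0], 0.27]
  ]
}}

```text
t: 14.38
ee_pos: [0.5183, -0.0981, 0.2024]
orientation: [0.025, 0.708, 0.027, -0.705]
contact_force: [-0.8, 2.3, 0.8]
grip_width: 0.023
```

```bash
python3 - <<'E'
from h import *
T=np.load("tr.npz"); L=lambda p: np.round(T["R"].T@(p[:2]-T["t"]),4)
k=tr(-.080,-.029); p,r,s=pose(); print("tcp in trainer",L(p))
goal([k[0],k[1],.199],T["yaw"]+np.pi/2)
E
```

```text
tcp in trainer [-0.0782 -0.0366]
t 14.3833 tcp [ 0.5183 -0.0981  0.2024] turn [ 0.08 -0.25  0.11] shift(now axes) [ 3.4 -7.6  1.8] shift(after turn) [ 3.4 -7.6  1.8] grip 0.023 F [-0.8  2.3  0.8] j6 1.17
```

Slightly past it, well within the detent's pull. I'll open the jaws, centre and lift away.

Emit:
{"op": "arm_command", "data": {
  "targets": [
    [[0, 0, 0], [0, -7, 0], 0.3],
    [[0, 0, 0], [0, 0, 0], 0.5],
    [[0, 0, 0], [0, 0, 0], 0.5],
    [[0, 0, 0], [0, 0, 0], 0.5],
    [[0, 0, 0], [-30, 0, 0], 0.5],
    [[0, 0, 0], [-40, 0, 0], 0.5],
    [[0, 0, 0], [-40, 0, 0], 0.5],
    [[0, 0, 0], [-20, 0, 25], 0.5],
    [[0, 0, 0], [0, 0, 25], 0.5],
    [[0, 0, 0], [0, 0, 0], 0.5]
  ]
}}

```text
t: 15.22
ee_pos: [0.4653, -0.0927, 0.3365]
orientation: [-0.028, -0.706, -0.028, 0.707]
contact_force: [-0.0, -0.4, -0.5]
grip_width: 0.0424
```

```bash
python3 - <<'E'
from h import *
T=np.load("tr.npz"); L=lambda p: np.round(T["R"].T@(p[:2]-T["t"]),4)
p,r,s=pose(); print(s["t"],"tcp in trainer",L(p),p[2],s["contact_force"])
w=get("wrist"); t=get("top"); save(w["image"],"pics/e1.png",1); print([proj(w,[*tr(x,y),.16]).round() for x,y in [(-.0799,-.0291),(-.085,0)]],"tr origin",proj(w,[*tr(0,0),.1]))
for a in (16,20,24): q=np.radians(a); print(a,proj(w,[*tr(.1*np.cos(q),.1*np.sin(q)),.1]).round(), proj(w,[*tr(-.085*np.cos(q),-.085*np.sin(q)),.16]).round(1))
E
```

```text
15.2167 tcp in trainer [-0.1307 -0.0273] 0.3365450478529827 [-0.03225181 -0.37115287 -0.48754913]
[array([325., 136.]), array([286., 143.])] tr origin [291.33467223  36.91076586]
16 [254. -99.] [317.3 138.5]
20 [245. -95.] [324.8 136.1]
24 [237. -92.] [332.3 133.1]
```

View pics/e1.png

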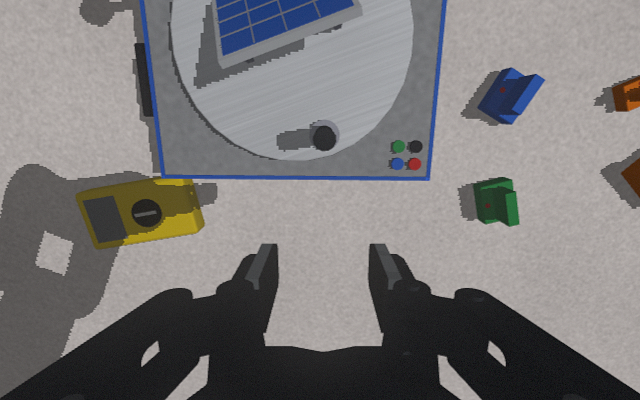

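The knob top is at (324,138), against (325,136) predicted for +20°. I'll do one last numeric check of the red line, of rest and of the ledge in the top view, then hand in.

```bash
python3 - <<'E'
from h import *
T=np.load("tr.npz"); L=lambda p: T["R"].T@(p[:2]-T["t"])
for n in range(2):
    d=get("top"); im=d["image"].astype(int); m=((im[...,0]-im[...,1:].max(2))>35).astype(np.uint8)
    k,l,s,c=cv2.connectedComponentsWithStats(m)
    for i in range(1,k):
        q=L(onz(d,*c[i],.1))
        if s[i,4]>3 and np.hypot(*q)<.13: print("red",c[i].round(1),q.round(4),"deg",np.degrees(np.arctan2(q[1],q[0])).round(1))
g=im.max(2); a=proj(d,[*tr(-.03,.17),.059]).round().astype(int); print("row",a,g[a[1],a[0]-20:a[0]+25].tolist(),"face px",proj(d,[*tr(-.03,.160),.059]).round(1),proj(d,[*tr(-.03,.164),.059]).round(1))
print(robot.hand_in())
E
```

```text
red [283.4 151.9] [0.087  0.0317] deg 20.0
red [274.5 197.5] [-0.0243  0.0623] deg 111.3
red [278.7 207.5] [-0.0497  0.0541] deg 132.6
red [288.2 207.2] [-0.0512  0.0307] deg 149.0
red [296.  214.5] [-0.0705  0.0134] deg 169.3
red [305.5 214.2] [-0.072  -0.0097] deg -172.3
red [316.2 217.5] [-0.0822 -0.0351] deg -156.9
red [326.  226.2] [-0.1055 -0.0569] deg -151.7
red [283.4 151.7] [0.0876 0.0318] deg 20.0
red [272.3 202.9] [-0.037   0.0687] deg 118.3
red [278.2 203.6] [-0.0401  0.0544] deg 126.4
red [287.2 206.3] [-0.0487  0.0332] deg 145.7
red [294.  209.4] [-0.0578  0.0172] deg 163.4
red [301.  212.4] [-0.0665  0.0008] deg 179.3
red [309.2 214.3] [-0.073  -0.0186] deg -165.7
red [313.7 216.7] [-0.0798 -0.0292] deg -159.9
red [311.8 222.6] [-0.0936 -0.0233] deg -166.0
red [324.  220.2] [-0.0906 -0.0533] deg -149.5
red [316.5 225.5] [-0.1017 -0.0341] deg -161.5
red [326.  227.3] [-0.108  -0.0567] deg -152.3
row [234 205] [144, 145, 143, 141, 142, 140, 141, 141, 143, 143, 143, 140, 137, 139, 141, 121, 81, 66, 68, 71, 71, 69, 68, 64, 48, 24, 13, 15, 9, 6, 13, 41, 87, 109, 99, 91, 90, 89, 90, 92, 91, 93, 89, 77, 52] face px [238.2 205. ] [236.6 205.1]
the job is handed in; nothing more can be done
None
```

I put the middle-sized orange module upright into the empty bay, pushed the drawer home at its ledge, and swept the crank knob from -20° to the +20° detent, where the yellow lamp stands. The job was handed in at about 15 s with the arm clear. No verdict was reported.

**Turntable:** the red line reads 20.0° in two successive top views, so it is at rest. The knob also matches +20° in the wrist view. The lamp's foot measured 20.8° from the trainer's +x.

**Drawer:** the catch pulled it in, and a 10 N push then met a firm stop. Afterwards only the 25 mm ledge stood out, with the front flush. In the last top view the ledge's outer face reads about 1 px (2–3 mm) closer in than its position at that stop.

**Module:** it stood upright in the bay in the picture taken just before the push. It cannot be seen now that the drawer is shut.

**Other objects:** the other modules, the meter and the jar looked unmoved in the pictures, but I did not re-measure them. I never brought the fingers near the panel.

**Disagreements:** my first top-view estimate of the bay centre was about 8 mm off in y, and I corrected it from the wrist view before placing the module. The last red mask also picked up the arm's own reddish pixels, which I ignored.

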